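# Find the rubbing spot of the sample rotator's wheel and brake it there

### The arm

A 6-joint arm with a two-finger parallel gripper is mounted at the origin on a cart in front of the work surface, level with it; the furniture and walls round the work are solid. World frame = base frame: x ahead of the robot, y to its left, z up, the work surface at z = 0. Lengths are in mm, angles in degrees, forces in N, time in s.
With the tool pointing down it reaches from about 300 to 850 mm from the base axis. Payload 4.2 kg.
Tool frame: the origin (TCP) lies at the very end of the fingers, on their centre line; the grasp point (between the pads) lies 19 mm behind it; z points along the fingers, y is the line along which they close (so a half turn about z gives the same grasp; the last joint's range is limited). The gripper opens to 91 mm and grips with 3 to 60 N. Pads are 32 mm wide; open, the fingers measure 118 mm over their backs; the gripper's body (76 mm by 178 mm) begins 60 mm behind the grasp point.
Start: joints at [71.906, 18.312, 89.639, -0, 72.044, -1.146], TCP at [167.619, 550.047, 175.976] pointing down, gripper open.
Joint ranges: [-177.97, 177.97], [-48.28, 115.42], [12.27, 149.76], [-77.06, 257.06], [2.81, 150.46], [-146.56, 146.56]. Speed limits (degrees/s): [147.25, 147.25, 180, 180, 180, 180].

### API

Orientations are given as [roll, pitch, yaw] about the fixed x, y, z axes, in that order (R = Rz(yaw) Ry(pitch) Rx(roll)).
In Python, from workcell import env, eyes gives the robot as it stands.
- The arm moves only by the tool send_rows, never from a script. Its argument "targets" is text: rows parted by semicolons, each of 7 numbers parted by spaces: the shift along the tool's x, y, z in m, then the turn, a rotation vector about the tool's x, y, z in degrees, then the opening in per cent of the stroke, from 0 (shut) to 100 (fully open). A call has 1 to 12 rows; each row is the pose to reach, as a shift and turn from the pose commanded when the call began, along the tool's axes at that moment; what a row does not reach only later rows make up. A row lasts 1/12 s, in which the tool goes at most 41.7 mm and 7.16 degrees, less where a joint would pass 70% of its speed; a pose out of reach is approached as far as the arm can. A call with a gripper value outside its range is refused whole. The fingers move at their own pace and stop on an object; "grip_force" is the grip in N (left out, the last holds). Time passes only in rows, so rows that repeat a pose let the fingers close. It gives the time, the measured TCP pose, the force, the opening and the grip force at its end, in the units of the state.
- env.state(): the state, without advancing time (a new reading comes with each control period).
- eyes.grab_frame(name): name is "scene" or "top"; returns a dict with "image" (420x560x3 uint8, blue, green, red), "fovy" (degrees; the focal length in pixels is half the picture's height over the tangent of half this angle, whatever the lens; pixels are square), "cx", "cy" (the principal point, pixels), "eye" and "attitude" of the camera in the world. Camera axes: x right, y up, looking along -z (the intrinsics and any distortion apply to the point x, -y, -z); pixel columns grow to the right and rows downward; lengths in mm; the calibration is good to about 2 mm. A picture is of the moment at which its call begins. There is no depth.
- env.job_done(): hands the job in; it is judged then, once.
The state is a dict: "time_s": time; "qpos": joint angles; "qvel": joint speeds; "effort": joint torques, N m; "ee_pos": TCP position; "ee_rot": TCP orientation; "force": force on the tool from outside, world axes, zero at the start; "torque": the same for the moment, N m; "gripper_width": finger opening in mm; "gripper_force": force on a finger pad.
Only numpy, scipy, OpenCV 4.12 (cv2) and the standard library are available. Lean on these libraries where they do the work, as an engineer would, in place of code of your own. Each camera call takes 0.05 s, during which the arm holds its last target. There are 200 camera calls.

### The job

Somewhere in its turn the wheel of the hand-cranked sample rotator drags on the fixed rubber shoe at its left edge. Crank the wheel round slowly by its black knob, feel where it turns hardest, and leave it standing there; then slide the brake block on the right home against the rim, so that the wheel stays at its rubbing spot for truing. Do not disturb the other things on the bench.

Things in the scene. Friction and masses are not known exactly. Their poses are not given: they have to be found in the camera images.
- rotator: Fixed stand of the hand-cranked sample rotator: grey foot 200 x 150 mm, inclined bearing, cross bar 314 mm long. Origin: centre of the foot's underside; x points away from the robot at yaw 0, y left along the cross bar, z up. Wheel centre at (0, 0, 125 mm); the wheel's axis leans 28 degrees from vertical towards -x (axis = (-0.469, 0, 0.883)); nothing stands above the wheel.
- wheel: Aluminium disc 190 mm across, 12 mm thick, with black sockets and a 40 mm hub 22 mm above its mid plane. Origin: its centre; z along its axis, up; x away from the crank knob. Turns without end both ways; about 1 N at the knob. In one unseen stretch of the turn, about 0.55 rad wide, a high spot of the rim rides on the shoe: drag at the knob climbs to a peak in mid stretch. Not so at the start.
- crank_grip (a point): Point on the crank knob, 38 mm above the wheel's mid plane and 65 mm from its axis. The knob is a black cylinder 24 mm across, 50 mm tall (10 to 60 mm above the mid plane), parallel to the wheel's axis; it spins freely on its pin, so it can be held without turning the hand. Orientation: as the wheel's.
- rub_shoe: Fixed rubber-faced shoe, 24 mm wide, on a grey post at the left (+y) end of the cross bar, 1 mm off the wheel's rim. Origin: on it, 103 mm from the wheel's axis in its mid plane. Rises at most 9 mm above that plane. The peak drag is about 5 to 11 N at the knob above free running, less when standing still.
- brake (a joint): Travel of the grey brake block along the cross bar at the right (-y) of the wheel, in m: 0 drawn back (start 0 to 0.004), growing as it slides along the stand's +y towards the wheel; at about 0.019 its rubber pad bears on the rim. Takes 3 N to slide and stays where it is left.
- brake_grip (a point): Point on the brake block's upright steel post, 36 mm above the wheel's mid plane, 139 mm from the wheel's axis when drawn back. Post 16 mm across with a black 19 mm cap, parallel to the wheel's axis, from 6 to 58 mm above the mid plane.
- stopwatch: Bystander: black stopwatch lying at the front, 97 x 91 x 18 mm. Origin: centre of its underside.
- tape_roll: Bystander: roll of tape lying flat, 108 mm across, 24 mm high. Origin: centre of its underside.
- sample_jar_0: Bystander: sample jar 56 mm across, 76 mm tall, behind the rotator. Origin: centre of its underside.
- petri_dish_0: Bystander: clear petri dish 69 mm across, 15 mm high. Origin: centre of its underside.
- beaker_100: Bystander: small glass beaker 55 mm across, 70 mm tall, behind the rotator. Origin: centre of its underside.
- crucible: Bystander: white lidded crucible 45 mm across, 49 mm tall, behind the rotator. Origin: centre of its underside.
- sieve_brush: Bystander: flat wooden brush 184 mm long lying at the front left. Origin: centre of its underside.

How it is judged:
By the outcome, as a careful person would: the job done as asked, in the order asked, and still so for the second after the job is handed in, with the robot touching nothing.
It also fails if it takes over 72 s, if anything falls off the work surface, if the arm or the gripper's body presses on something with over 40 N, if the wrist force passes 120 N, or if a joint passes its speed limit or range.

## Working session

There is one attempt and no reset: what is moved stays moved. The work goes in short steps, Python scripts to look and compute and a tool call to move; the robot and the scene stay as the last step left them, time stands still between calls to the robot, and variables do not carry over. Pictures are saved under pics/ and viewed, at most 10 in all, crops included, and the job is handed in when it is done.

Besides the shell and the picture viewer there is one more tool, called after "Request:" as name(argument=value, ...), one argument or row to a line, values as JSON. send_rows: Moves the arm, as the interface text tells. Its arguments: {"type":"object","properties":{"targets":{"type":"string"},"grip_force":{"type":"number"}},"required":["targets"]}

```bash
mkdir -p pics; ls; python3 - <<'E'
from workcell import env, eyes
import cv2,json
for n in ("scene","top"):
    f=eyes.grab_frame(n); cv2.imwrite(f"pics/{n}0.png",f["image"])
    print(n,{k:v for k,v in f.items() if k!="image"})
print(env.state())
E
```

```text
pics
scene {'fovy': 53.07029683358434, 'cx': 280.87929331214235, 'cy': 212.12396681579398, 'eye': array([  34.15458796, -537.70882352,  901.26617168]), 'attitude': array([ 46.00749778,   0.41326448, -43.70725104])}
top {'fovy': 47.48011578221214, 'cx': 288.86371798257716, 'cy': 204.30621158750384, 'eye': array([ 398.94293028,   52.5725882 , 1272.28725186]), 'attitude': array([  8.11864671,   0.48095347, -89.2858427 ])}
{'time_s': 0.1, 'qpos': array([ 7.19039066e+01,  1.83489946e+01,  8.96981119e+01,  1.15672050e-04,
        7.20430995e+01, -1.14667687e+00]), 'qvel': array([ 0.00353085,  0.05962224, -0.07336244,  0.04509595,  0.03776307,
        0.02535412]), 'effort': array([ 2.05373190e-04, -4.13340962e+01, -2.32513690e+01,  7.29662832e-02,
        4.21818614e-02, -4.88103569e-05]), 'ee_pos': array([167.48047654, 549.55153473, 175.20303754]), 'ee_rot': array([-1.79909814e+02, -1.91515633e-03,  1.63050546e+02]), 'force': array([ 0.05933069, -0.11912219, -0.35712273]), 'torque': array([-0.04540377,  0.01506604, -0.00389235]), 'gripper_force': 0.0, 'gripper_width': 91.05735460185598}
```

View pics/scene0.png

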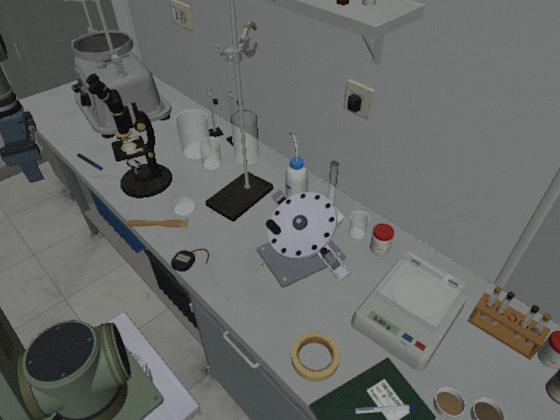

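View pics/top0.png

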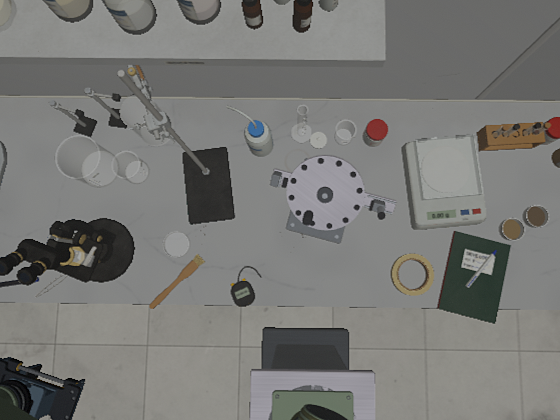

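The wheel is at about (302,222) in the scene view and (325,192) in the top view. The knob is at top (308,218), the brake at top (380,205) and the shoe at top (277,180). I'll zoom in on both views.

```bash
python3 - <<'E'
import cv2,numpy as np
a=cv2.imread("pics/scene0.png")[170:300,230:380]; b=cv2.imread("pics/top0.png")[130:260,260:410]
cv2.imwrite("pics/crop0.png",np.vstack([cv2.resize(x,(692,600),interpolation=cv2.INTER_CUBIC)[:,:] for x in(a,b)]) if 0 else np.hstack([cv2.resize(x,None,fx=2.66,fy=4,interpolation=cv2.INTER_CUBIC) if 0 else cv2.resize(x,(400,347),interpolation=cv2.INTER_CUBIC) for x in (a,b)]))
E
cat > h.py <<'E'
import numpy as np
from scipy.spatial.transform import Rotation as Ro
def rot(rpy): return Ro.from_euler('xyz',rpy,degrees=True).as_matrix()
def ray(f,u,v):
    fl=210/np.tan(np.radians(f["fovy"]/2))
    d=rot(f["attitude"])@np.array([(u-f["cx"])/fl,-(v-f["cy"])/fl,-1]); return np.array(f["eye"]),d/np.linalg.norm(d)
def tri(r1,r2):
    A=sum(np.eye(3)-np.outer(d,d) for _,d in(r1,r2)); b=sum((np.eye(3)-np.outer(d,d))@e for e,d in(r1,r2))
    p=np.linalg.solve(A,b); return p,[np.linalg.norm(np.cross(p-e,d)) for e,d in(r1,r2)]
def plane(r,p0,n): e,d=r; return e+d*np.dot(p0-e,n)/np.dot(d,n)
def proj(f,p):
    fl=210/np.tan(np.radians(f["fovy"]/2)); c=rot(f["attitude"]).T@(np.array(p)-f["eye"])
    return f["cx"]-fl*c[0]/c[2], f["cy"]+fl*c[1]/c[2]
E
```

```text
(no output)
```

View pics/crop0.png

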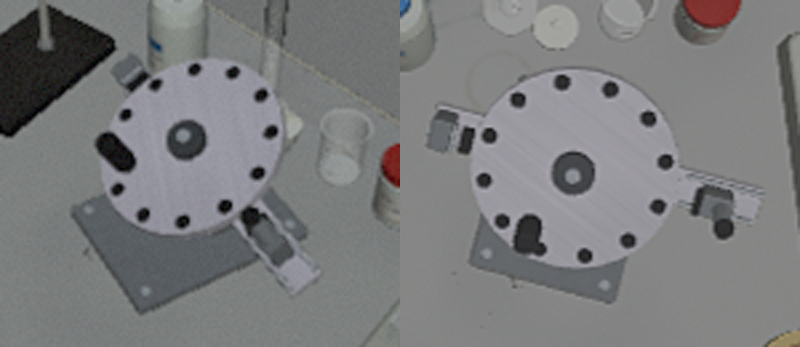

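```bash
cat > geo.py <<'E'
from h import *
import cv2
from scipy.optimize import least_squares
def stand(p):  # x,y,yaw(deg) -> R (stand), wheel centre, wheel-frame R0 (z=axis, x uphill, y left)
    R=rot([0,0,p[2]]); c=np.array([p[0],p[1],125.]); t=np.radians(28)
    W=R@np.array([[np.cos(t),0,-np.sin(t)],[0,1,0],[np.sin(t),0,np.cos(t)]]); return R,c,W
def on(p,r,a,h):  # point at radius r, angle a (rad, from uphill, ccw), height h
    _,c,W=stand(p); return c+W@np.array([r*np.cos(a),r*np.sin(a),h])
def knob(p,phi,h): return on(p,65,np.radians(phi)+np.pi,h) # wheel x points away from knob; phi = wheel angle
E
python3 - <<'E'
from geo import *
from workcell import env,eyes
F={n:eyes.grab_frame(n) for n in("scene","top")}
box={"scene":(230,170,150,130),"top":(260,130,150,130)}
s=2.667
pk={"scene":dict(hub=(184,137),cap=(250,213),kn=(107,141),kb=(128,160)),"top":dict(hub=(573-400,174),cap=(723-400,229),kn=(527-400,243),kb=(527-400,224))}
O={n:{k:(box[n][0]+u/s,box[n][1]+v/s) for k,(u,v) in d.items()} for n,d in pk.items()}
for n,f in F.items():
    g=f["image"]; x,y,w,h=box[n]; c=g[y:y+h,x:x+w].astype(int)
    m=((c.min(2)>125)).astype(np.uint8); m=cv2.morphologyEx(m,cv2.MORPH_OPEN,np.ones((5,5)))
    cs,_=cv2.findContours(m,cv2.RETR_EXTERNAL,cv2.CHAIN_APPROX_NONE); k=max(cs,key=cv2.contourArea)
    e=cv2.fitEllipse(cv2.convexHull(k)); O[n]["disc"]=(e[0][0]+x,e[0][1]+y); print(n,e,O[n]["disc"])
for k in("hub","cap","kn","kb","disc"): print(k,tri(*[ray(F[n],*O[n][k]) for n in F]))
def res(p):
    pts=dict(hub=on(p,0,0,22),cap=on(p,139-p[3],-np.pi/2,58),disc=on(p,0,0,6),kn=knob(p,p[4],58))
    return np.concatenate([np.array(proj(F[n],q))-O[n][k] for n in F for k,q in pts.items()])
r=least_squares(res,[560,0,0,2,10],loss="soft_l1"); print(r.x.round(2),r.fun.round(2)); np.save("pose.npy",r.x)
p=r.x; print("knob grip",knob(p,p[4],38),"brake grip",on(p,139-p[3],-np.pi/2,36),"shoe",on(p,103,np.pi/2,0),"axis",stand(p)[2][:,2])
for q in[(100,75),(100,-75),(-100,75),(-100,-75)]:
    w=stand(p)[0]@np.array([*q,10])+[p[0],p[1],0]; print([ (np.array(proj(F[n],w))-box[n][:2])*s for n in F])
E
```

```text
scene ((70.7071304321289, 44.36486053466797), (66.25847625732422, 89.7210693359375), 4.580133438110352) (300.7071304321289, 214.36486053466797)
top ((76.4964828491211, 66.21768188476562), (176.843505859375, 204.12330627441406), 21.09182357788086) (336.4964828491211, 196.21768188476562)
hub (array([583.02544183, -21.97936993, 142.21633598]), [np.float64(0.11516339621374506), np.float64(0.11516339621410598)])
cap (array([ 530.91870852, -149.36810967,  179.46544207]), [np.float64(0.8382158887207332), np.float64(0.8382158887208561)])
kn (array([519.96290156,  18.68331094, 151.50619436]), [np.float64(0.9705740153996825), np.float64(0.9705740153997664)])
kb (array([542.98469615,  16.84273007, 109.8970417 ]), [np.float64(2.201833924250551), np.float64(2.2018339242503746)])
disc (array([570.28147513, -43.31547914, 191.6795121 ]), [np.float64(3.21923579724623), np.float64(3.219235797246424)])
[591.21 -25.72 -14.19   4.84 -24.15] [-1.900e-01 -1.000e-02 -2.400e-01  7.200e-01  4.800e-01  9.840e+00
 -4.200e-01  6.500e-01  5.900e-01  5.700e-01 -1.400e-01 -5.600e-01
 -1.066e+01 -2.440e+00 -1.800e-01 -4.500e-01]
knob grip [529.66075548  17.27156832 130.70707375] brake grip [ 541.94849567 -151.64514555  156.78611334] shoe [616.45286553  74.14368181 125.        ] axis [-0.4551565   0.1150483   0.88294759]
[array([230.71338693, 145.43867118]), array([120.82438775,  74.14509192])]
[array([310.60007051, 236.209347  ]), array([264.58403078, 111.14180964])]
[array([ 70.13153111, 213.66554871]), array([ 70.02209256, 264.065587  ])]
[array([141.17936613, 316.27955494]), array([216.58085935, 302.8549472 ])]
```

```bash
cat >> geo.py <<'E'
def tool(p): # tool orientation: z=-axis, y=stand left
    W=stand(p)[2]; z=-W[:,2]; y=W[:,1]; return np.column_stack([np.cross(y,z),y,z])
def row(s,pos,R):
    R0=rot(s["ee_rot"]); return (R0.T@(pos-s["ee_pos"])/1000).round(4), Ro.from_matrix(R0.T@R).as_rotvec(degrees=True).round(2)
E
python3 - <<'E'
from geo import *
from workcell import env,eyes
F={n:eyes.grab_frame(n) for n in("scene","top")}
box={"scene":(230,170),"top":(260,130)}; s=2.667
pk={"scene":dict(hub=(184,137),cap=(250,213),kn=(107,141),c1=(72,212),c2=(140,311),c3=(308,234)),"top":dict(hub=(173,174),cap=(323,229),kn=(127,243),c1=(70,266),c2=(213,303))}
O={n:{k:(box[n][0]+u/s,box[n][1]+v/s) for k,(u,v) in d.items()} for n,d in pk.items()}
def res(p):
    R=stand(p)[0]; c=lambda x,y:R@np.array([x,y,p[5]])+[p[0],p[1],0]
    pts=dict(hub=on(p,0,0,22),cap=on(p,139-p[3],-np.pi/2,58),kn=knob(p,p[4],60),c1=c(-100,75),c2=c(-100,-75),c3=c(100,-75))
    return np.concatenate([np.array(proj(F[n],pts[k]))-v for n in F for k,v in O[n].items()]+[[(p[5]-12)/10,(p[3]-2)/3]])
r=least_squares(res,[590,-25,-14,2,-24,12]); print(r.x.round(2),r.fun.round(2)); np.save("pose.npy",r.x)
p=r.x; print("knob grip",knob(p,p[4],38),"brake",on(p,139-p[3],-np.pi/2,36))
print("bottle",tri(ray(F["scene"],296,159),ray(F["top"],256,127)),"tube",tri(ray(F["scene"],334,163),ray(F["top"],303,108)))
st=env.state(); T=tool(p); W=stand(p)[2]
print("via",knob(p,p[4],38)-T[:,2]*81)
print(row(st,knob(p,p[4],38)-T[:,2]*(100-19),T)); print(rot(st["ee_rot"]).T@[0,0,40])
E
```

```text
[591.94 -24.37 -14.33   3.03 -22.47  12.19] [-0.37 -0.42 -0.17  0.79 -0.83  0.44 -0.84 -0.38  0.16  0.96  0.85 -0.01
  0.02  0.26 -0.04 -0.54 -0.26 -0.03 -0.58 -1.18  0.8  -0.34  0.02  0.34]
knob grip [529.41906081  17.24143313 130.35222679] brake [ 541.90443816 -151.91951478  156.78611334]
bottle (array([741.99042303, 145.571841  , 166.05722037]), [np.float64(1.0981562068605017), np.float64(1.098156206860568)]) tube (array([780.04124069,  34.63026144, 192.40847902]), [np.float64(2.34835450297275), np.float64(2.3483545029726933)])
via [492.57559988  26.6556281  201.87098181]
(array([-0.4634, -0.4057, -0.026 ]), array([ -0.67, -27.99,  -2.56]))
[-5.63432119e-04 -2.14787411e-02 -3.99999942e+01]
```

Request:
send_rows(
  targets="-0.4634 -0.4057 -0.06 -0.67 -27.99 -2.56 75;-0.4634 -0.4057 -0.06 -0.67 -27.99 -2.56 75;-0.4634 -0.4057 -0.06 -0.67 -27.99 -2.56 75;-0.4634 -0.4057 -0.06 -0.67 -27.99 -2.56 75;-0.4634 -0.4057 -0.06 -0.67 -27.99 -2.56 75;-0.4634 -0.4057 -0.06 -0.67 -27.99 -2.56 75;-0.4634 -0.4057 -0.06 -0.67 -27.99 -2.56 75;-0.4634 -0.4057 -0.06 -0.67 -27.99 -2.56 75;-0.4634 -0.4057 -0.06 -0.67 -27.99 -2.56 75;-0.4634 -0.4057 -0.06 -0.67 -27.99 -2.56 75;-0.4634 -0.4057 -0.06 -0.67 -27.99 -2.56 75;-0.4634 -0.4057 -0.06 -0.67 -27.99 -2.56 75",
)

```text
time_s: 1.3
ee_pos: [430.6, 125.6, 225.1]
ee_rot: [179.9, 28.1, 165.7]
force: [0.8, 1.4, 0.1]
gripper_width: 68.4
gripper_force: 0.0
```

Request:
send_rows(
  targets="0 0 0 0 0 0 75",
)

```text
time_s: 1.38
ee_pos: [432.9, 119.3, 226.0]
ee_rot: [-180.0, 28.2, 164.9]
force: [-0.4, 0.4, 0.3]
gripper_width: 68.7
gripper_force: 0.0
```

```bash
python3 - <<'E'
from geo import *
from workcell import env
p=np.load("pose.npy"); s=env.state(); T=tool(p)
print(row(s,knob(p,p[4],38)-T[:,2]*61,T))
E
```

```text
(array([-0.0606, -0.0737,  0.0799]), array([-0.38,  0.19, -0.67]))
```

Request:
send_rows(
  targets="-0.03 -0.0367 0.02 -0.38 0.19 -0.67 75;-0.0606 -0.0737 0.05 -0.38 0.19 -0.67 75;-0.0606 -0.0737 0.0799 -0.38 0.19 -0.67 75;-0.0606 -0.0737 0.0799 -0.38 0.19 -0.67 75;-0.0606 -0.0737 0.0799 -0.38 0.19 -0.67 75;-0.0606 -0.0737 0.0799 -0.38 0.19 -0.67 75",
)

```text
time_s: 1.88
ee_pos: [499.9, 33.7, 182.0]
ee_rot: [179.9, 27.7, 166.4]
force: [-0.4, 0.3, 0.4]
gripper_width: 68.8
gripper_force: 0.0
```

```bash
python3 - <<'E'
from geo import *
from workcell import env,eyes
F={n:eyes.grab_frame(n) for n in("scene","top")}
p=np.load("pose.npy"); s=env.state(); T=tool(p)
print(s["time_s"],s["qpos"].round(1),row(s,knob(p,p[4],38)+T[:,2]*19,T))
a=F["scene"]["image"][150:300,210:380];b=F["top"]["image"][130:280,250:420]
cv2.imwrite("pics/pre.png",np.hstack([cv2.resize(x,(400,353),interpolation=cv2.INTER_CUBIC) for x in(a,b)]))
E
```

```text
1.9833 [ 10.8  -1.7 119.8 -18.2  37.6 -53.6] (array([-0.0041, -0.0104,  0.0809]), array([ 0.5 , -0.13,  0.72]))
```

View pics/pre.png

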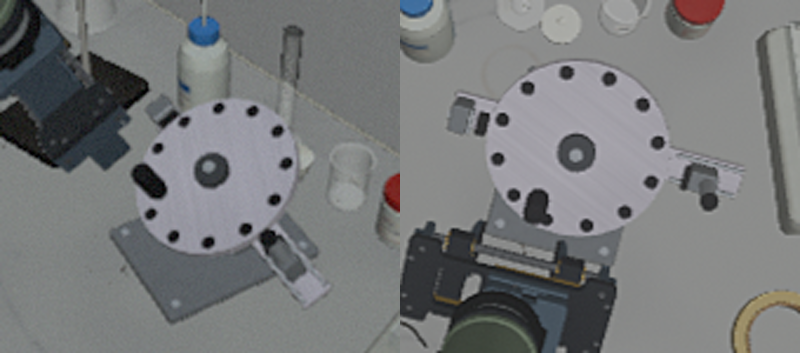

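The top view shows the fingers just short of the knob, at about (537,207) in the crop, with the lateral offset about 10 mm. The hub is clear, so I'll correct, descend and close.

Request:
send_rows(
  targets="-0.0041 -0.0104 0.02 0.5 -0.13 0.72 75;-0.0041 -0.0104 0.04 0.5 -0.13 0.72 75;-0.0041 -0.0104 0.055 0.5 -0.13 0.72 75;-0.0041 -0.0104 0.07 0.5 -0.13 0.72 75;-0.0041 -0.0104 0.0809 0.5 -0.13 0.72 75;-0.0041 -0.0104 0.0809 0.5 -0.13 0.72 75;-0.0041 -0.0104 0.0809 0.5 -0.13 0.72 75",
)

```text
time_s: 2.57
ee_pos: [538.0, 14.9, 113.1]
ee_rot: [-180.0, 28.0, 165.7]
force: [-0.2, 0.4, 0.7]
gripper_width: 68.4
gripper_force: 0.0
```

```bash
python3 - <<'E'
from geo import *
from workcell import env,eyes
F={n:eyes.grab_frame(n) for n in("scene","top")}
p=np.load("pose.npy"); s=env.state(); T=tool(p)
print(s["time_s"],s["force"],s["torque"],row(s,knob(p,p[4],38)+T[:,2]*19,T))
a=F["scene"]["image"][150:300,210:380];b=F["top"]["image"][130:280,250:420]
cv2.imwrite("pics/dn.png",np.hstack([cv2.resize(x,(400,353),interpolation=cv2.INTER_CUBIC) for x in(a,b)]))
E
```

```text
2.6667 [-0.02652155  0.12742043  0.12391254] [ 0.04466276  0.27176901 -0.04042462] (array([0.0005, 0.0003, 0.0002]), array([-0.01,  0.04, -0.01]))
```

View pics/dn.png

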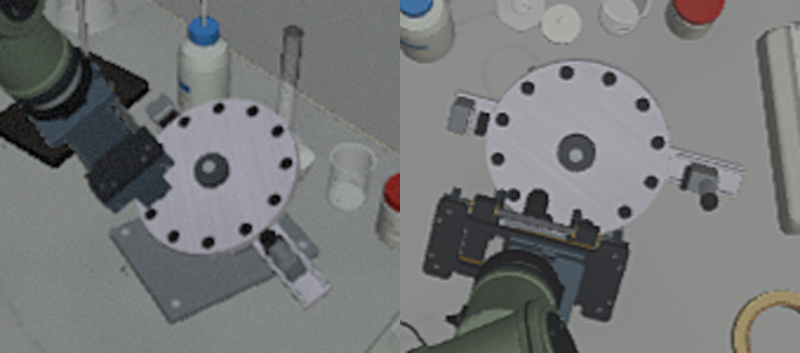

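The knob sits between the fingers, at (537,205) in the top view. Closing.

Request:
send_rows(
  targets="0 0 0 0 0 0 10;0 0 0 0 0 0 10;0 0 0 0 0 0 10;0 0 0 0 0 0 10;0 0 0 0 0 0 10;0 0 0 0 0 0 10;0 0 0 0 0 0 10",
  grip_force=35,
)

```text
time_s: 3.25
ee_pos: [538.1, 13.8, 112.7]
ee_rot: [-180.0, 27.9, 165.6]
force: [0.0, 2.0, 0.2]
gripper_width: 24.9
gripper_force: 0.5
```

```bash
cat > arc.py <<'E'
from geo import *
import sys
# rows for arc: start wheel angle a0, end a1, n rows, in tool axes (x=-stand uphill... tool x = y x z)
def arc(a0,a1,n):
    p=np.load("pose.npy"); T=tool(p); k0=knob(p,a0,38)
    return ";".join("%.4f %.4f 0 0 0 0 10"%tuple((T.T@(knob(p,a,38)-k0)/1000)[:2]) for a in np.linspace(a0,a1,n+1)[1:])
def ang(pos):
    p=np.load("pose.npy"); _,c,W=stand(p); v=W.T@(np.array(pos)-c); return np.degrees(np.arctan2(-v[1],-v[0])),np.hypot(v[0],v[1]),v[2]
E
python3 - <<'E'
from arc import *
from workcell import env
s=env.state(); print(s["gripper_width"],s["force"],ang(s["ee_pos"]))
a=ang(s["ee_pos"])[0]
p=np.load("pose.npy"); print("tool x in wheel",stand(p)[2].T@tool(p)[:,0])
for i in range(4): print(arc(a+15*i,a+15*i+15,6))
E
```

```text
24.860441904299236 [0.00269459 2.03264103 0.19783274] (np.float64(-21.422466279136135), np.float64(64.68108983174643), np.float64(18.05669081085875))
tool x in wheel [-1.00000000e+00  1.64935455e-17 -3.64251167e-17]
0.0010 -0.0027 0 0 0 0 10;0.0018 -0.0054 0 0 0 0 10;0.0026 -0.0081 0 0 0 0 10;0.0032 -0.0109 0 0 0 0 10;0.0037 -0.0137 0 0 0 0 10;0.0041 -0.0165 0 0 0 0 10
0.0003 -0.0028 0 0 0 0 10;0.0004 -0.0057 0 0 0 0 10;0.0004 -0.0085 0 0 0 0 10;0.0003 -0.0113 0 0 0 0 10;0.0000 -0.0142 0 0 0 0 10;-0.0003 -0.0170 0 0 0 0 10
-0.0005 -0.0028 0 0 0 0 10;-0.0011 -0.0056 0 0 0 0 10;-0.0018 -0.0083 0 0 0 0 10;-0.0027 -0.0110 0 0 0 0 10;-0.0036 -0.0137 0 0 0 0 10;-0.0047 -0.0163 0 0 0 0 10
-0.0012 -0.0026 0 0 0 0 10;-0.0025 -0.0051 0 0 0 0 10;-0.0039 -0.0076 0 0 0 0 10;-0.0054 -0.0099 0 0 0 0 10;-0.0070 -0.0123 0 0 0 0 10;-0.0088 -0.0145 0 0 0 0 10
```

Request:
send_rows(
  targets="0.0010 -0.0027 0 0 0 0 10;0.0018 -0.0054 0 0 0 0 10;0.0026 -0.0081 0 0 0 0 10;0.0032 -0.0109 0 0 0 0 10;0.0037 -0.0137 0 0 0 0 10;0.0041 -0.0165 0 0 0 0 10",
)

```text
time_s: 3.75
ee_pos: [530.7, -1.7, 110.9]
ee_rot: [-180.0, 28.0, 165.6]
force: [4.7, -1.1, -3.4]
gripper_width: 18.6
gripper_force: 29.0
```

Request:
send_rows(
  targets="0.0003 -0.0028 0 0 0 0 10;0.0004 -0.0057 0 0 0 0 10;0.0004 -0.0085 0 0 0 0 10;0.0003 -0.0113 0 0 0 0 10;0.0000 -0.0142 0 0 0 0 10;-0.0003 -0.0170 0 0 0 0 10",
)

```text
time_s: 4.25
ee_pos: [527.2, -18.1, 111.3]
ee_rot: [180.0, 28.0, 165.6]
force: [5.3, 0.4, -3.2]
gripper_width: 18.8
gripper_force: 28.8
```

Request:
send_rows(
  targets="-0.0005 -0.0028 0 0 0 0 10;-0.0011 -0.0056 0 0 0 0 10;-0.0018 -0.0083 0 0 0 0 10;-0.0027 -0.0110 0 0 0 0 10;-0.0036 -0.0137 0 0 0 0 10;-0.0047 -0.0163 0 0 0 0 10",
)

```text
time_s: 4.75
ee_pos: [527.5, -34.7, 113.7]
ee_rot: [180.0, 28.1, 165.6]
force: [5.7, 1.4, -3.8]
gripper_width: 18.9
gripper_force: 28.7
```

```bash
cat >> arc.py <<'E'
def tang(f,a): # tangential & radial force on tool in the sense of + rotation / outward
    p=np.load("pose.npy"); v=stand(p)[2].T@np.array(f); t=np.radians(a)+np.pi
    return v@[-np.sin(t),np.cos(t),0], v@[np.cos(t),np.sin(t),0], v[2]
E
python3 - <<'E'
from arc import *
from workcell import env
s=env.state(); a=ang(s["ee_pos"]);print(s["gripper_width"],s["gripper_force"],a,tang(s["force"],a[0]))
E
```

```text
18.906132838775086 28.730871604493586 (np.float64(24.04925599996009), np.float64(63.71170580861625), np.float64(18.17222835900421)) (np.float64(-1.3880338548002624), np.float64(-3.6373725198469007), np.float64(-5.791294337164008))
```

```bash
python3 - <<'E'
from geo import *
from workcell import env,eyes
F={n:eyes.grab_frame(n) for n in("scene","top")}
a=F["scene"]["image"][150:300,210:380];b=F["top"]["image"][130:280,250:420]
cv2.imwrite("pics/g.png",np.hstack([cv2.resize(x,(400,353),interpolation=cv2.INTER_CUBIC) for x in(a,b)]))
E
```

```text
(no output)
```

View pics/g.png

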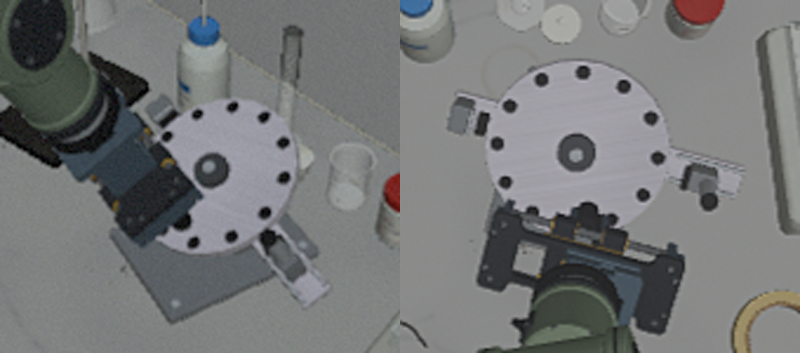

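```bash
python3 - <<'E'
from arc import *
a=23.58
for i in range(21): print(arc(a+15*i,a+15*i+15,6).replace(" 0 0 0 0 10","|"))
E
```

```text
-0.0012 -0.0026|;-0.0025 -0.0051|;-0.0039 -0.0076|;-0.0054 -0.0099|;-0.0070 -0.0123|;-0.0088 -0.0145|
-0.0018 -0.0022|;-0.0037 -0.0043|;-0.0057 -0.0063|;-0.0078 -0.0082|;-0.0100 -0.0100|;-0.0122 -0.0118|
-0.0023 -0.0016|;-0.0047 -0.0032|;-0.0072 -0.0046|;-0.0097 -0.0059|;-0.0122 -0.0071|;-0.0149 -0.0082|
-0.0027 -0.0010|;-0.0054 -0.0018|;-0.0081 -0.0026|;-0.0109 -0.0032|;-0.0137 -0.0037|;-0.0165 -0.0041|
-0.0028 -0.0003|;-0.0057 -0.0004|;-0.0085 -0.0004|;-0.0113 -0.0003|;-0.0142 -0.0000|;-0.0170 0.0003|
-0.0028 0.0005|;-0.0056 0.0011|;-0.0083 0.0018|;-0.0110 0.0027|;-0.0137 0.0036|;-0.0163 0.0047|
-0.0026 0.0012|;-0.0051 0.0025|;-0.0076 0.0039|;-0.0099 0.0054|;-0.0123 0.0070|;-0.0145 0.0088|
-0.0022 0.0018|;-0.0043 0.0037|;-0.0063 0.0057|;-0.0082 0.0078|;-0.0100 0.0100|;-0.0118 0.0122|
-0.0016 0.0023|;-0.0032 0.0047|;-0.0046 0.0072|;-0.0059 0.0097|;-0.0071 0.0122|;-0.0082 0.0149|
-0.0010 0.0027|;-0.0018 0.0054|;-0.0026 0.0081|;-0.0032 0.0109|;-0.0037 0.0137|;-0.0041 0.0165|
-0.0003 0.0028|;-0.0004 0.0057|;-0.0004 0.0085|;-0.0003 0.0113|;-0.0000 0.0142|;0.0003 0.0170|
0.0005 0.0028|;0
[... 208 characters left out ...]
;0.0078 0.0082|;0.0100 0.0100|;0.0122 0.0118|
0.0023 0.0016|;0.0047 0.0032|;0.0072 0.0046|;0.0097 0.0059|;0.0122 0.0071|;0.0149 0.0082|
0.0027 0.0010|;0.0054 0.0018|;0.0081 0.0026|;0.0109 0.0032|;0.0137 0.0037|;0.0165 0.0041|
0.0028 0.0003|;0.0057 0.0004|;0.0085 0.0004|;0.0113 0.0003|;0.0142 0.0000|;0.0170 -0.0003|
0.0028 -0.0005|;0.0056 -0.0011|;0.0083 -0.0018|;0.0110 -0.0027|;0.0137 -0.0036|;0.0163 -0.0047|
0.0026 -0.0012|;0.0051 -0.0025|;0.0076 -0.0039|;0.0099 -0.0054|;0.0123 -0.0070|;0.0145 -0.0088|
0.0022 -0.0018|;0.0043 -0.0037|;0.0063 -0.0057|;0.0082 -0.0078|;0.0100 -0.0100|;0.0118 -0.0122|
0.0016 -0.0023|;0.0032 -0.0047|;0.0046 -0.0072|;0.0059 -0.0097|;0.0071 -0.0122|;0.0082 -0.0149|
```

Request:
send_rows(
  targets="-0.0012 -0.0026 0 0 0 0 10;-0.0025 -0.0051 0 0 0 0 10;-0.0039 -0.0076 0 0 0 0 10;-0.0054 -0.0099 0 0 0 0 10;-0.0070 -0.0123 0 0 0 0 10;-0.0088 -0.0145 0 0 0 0 10",
)

```text
time_s: 5.35
ee_pos: [531.5, -50.5, 118.1]
ee_rot: [179.9, 28.1, 165.6]
force: [4.9, 2.4, -1.9]
gripper_width: 18.6
gripper_force: 29.1
```

Request:
send_rows(
  targets="-0.0018 -0.0022 0 0 0 0 10;-0.0037 -0.0043 0 0 0 0 10;-0.0057 -0.0063 0 0 0 0 10;-0.0078 -0.0082 0 0 0 0 10;-0.0100 -0.0100 0 0 0 0 10;-0.0122 -0.0118 0 0 0 0 10",
)

```text
time_s: 5.85
ee_pos: [539.2, -64.3, 123.8]
ee_rot: [179.9, 28.1, 165.5]
force: [6.2, 4.7, -3.1]
gripper_width: 18.8
gripper_force: 29.1
```

Request:
send_rows(
  targets="-0.0023 -0.0016 0 0 0 0 10;-0.0047 -0.0032 0 0 0 0 10;-0.0072 -0.0046 0 0 0 0 10;-0.0097 -0.0059 0 0 0 0 10;-0.0122 -0.0071 0 0 0 0 10;-0.0149 -0.0082 0 0 0 0 10",
)

```text
time_s: 6.35
ee_pos: [549.5, -75.1, 130.5]
ee_rot: [179.9, 28.1, 165.5]
force: [5.0, 7.5, -2.2]
gripper_width: 18.7
gripper_force: 29.4
```

Request:
send_rows(
  targets="-0.0027 -0.0010 0 0 0 0 10;-0.0054 -0.0018 0 0 0 0 10;-0.0081 -0.0026 0 0 0 0 10;-0.0109 -0.0032 0 0 0 0 10;-0.0137 -0.0037 0 0 0 0 10;-0.0165 -0.0041 0 0 0 0 10",
)

```text
time_s: 6.85
ee_pos: [561.6, -82.2, 137.6]
ee_rot: [179.9, 27.9, 165.5]
force: [2.8, 8.7, -1.2]
gripper_width: 18.5
gripper_force: 29.9
```

Request:
send_rows(
  targets="-0.0028 -0.0003 0 0 0 0 10;-0.0057 -0.0004 0 0 0 0 10;-0.0085 -0.0004 0 0 0 0 10;-0.0113 -0.0003 0 0 0 0 10;-0.0142 0 0 0 0 0 10;-0.0170 0.0003 0 0 0 0 10",
)

```text
time_s: 7.35
ee_pos: [574.8, -85.6, 144.8]
ee_rot: [179.9, 27.7, 165.5]
force: [-1.7, 7.9, 1.0]
gripper_width: 18.9
gripper_force: 30.5
```

Request:
send_rows(
  targets="-0.0028 0.0005 0 0 0 0 10;-0.0056 0.0011 0 0 0 0 10;-0.0083 0.0018 0 0 0 0 10;-0.0110 0.0027 0 0 0 0 10;-0.0137 0.0036 0 0 0 0 10;-0.0163 0.0047 0 0 0 0 10",
)

```text
time_s: 7.85
ee_pos: [589.2, -85.3, 152.1]
ee_rot: [-180.0, 27.7, 165.5]
force: [-2.6, 3.5, 0.2]
gripper_width: 18.5
gripper_force: 30.9
```

```bash
cat > log.txt <<'E'
530.7 -1.7 110.9 4.7 -1.1 -3.4
527.2 -18.1 111.3 5.3 0.4 -3.2
527.5 -34.7 113.7 5.7 1.4 -3.8
531.5 -50.5 118.1 4.9 2.4 -1.9
539.2 -64.3 123.8 6.2 4.7 -3.1
549.5 -75.1 130.5 5.0 7.5 -2.2
561.6 -82.2 137.6 2.8 8.7 -1.2
574.8 -85.6 144.8 -1.7 7.9 1.0
589.2 -85.3 152.1 -2.6 3.5 .2
E
cat > an.py <<'E'
from arc import *
L=np.loadtxt("log.txt")
p=np.load("pose.npy"); _,c,W=stand(p); V=(L[:,:3]-c)@W
r=least_squares(lambda q:np.hypot(V[:,0]-q[0],V[:,1]-q[1])-q[2],[0,0,65]).x; print("circle",r.round(1))
V[:,:2]-=r[:2]
for l,v in zip(L,V):
    a=np.degrees(np.arctan2(-v[1],-v[0])); print(a.round(1),np.hypot(*v[:2]).round(1),v[2].round(1),np.round(tang(l[3:],a),1))
E
python3 an.py
```

```text
circle [ 0.9  1.1 65. ]
-5.1 65.1 18.0 [-0.3 -2.6 -5.3]
9.8 65.0 18.1 [-1.2 -3.2 -5.2]
24.6 64.9 18.1 [-1.4 -3.7 -5.8]
39.5 65.0 18.4 [-1.  -4.4 -3.6]
54.4 64.9 18.3 [-1.3 -6.6 -5. ]
68.8 65.1 18.3 [-1.6 -8.5 -3.3]
82.7 65.1 18.2 [-1.2 -9.  -1.3]
96.3 65.0 18.2 [-1.9 -7.5  2.6]
110.6 64.9 18.1 [-1.7 -3.6  1.8]
```

Request:
send_rows(
  targets="-0.0026 0.0012 0 0 0 0 10;-0.0051 0.0025 0 0 0 0 10;-0.0076 0.0039 0 0 0 0 10;-0.0099 0.0054 0 0 0 0 10;-0.0123 0.0070 0 0 0 0 10;-0.0145 0.0088 0 0 0 0 10",
)

```text
time_s: 8.35
ee_pos: [604.7, -80.5, 159.4]
ee_rot: [-179.9, 27.8, 165.6]
force: [-3.8, 2.8, 1.3]
gripper_width: 18.5
gripper_force: 31.1
```

Request:
send_rows(
  targets="-0.0022 0.0018 0 0 0 0 10;-0.0043 0.0037 0 0 0 0 10;-0.0063 0.0057 0 0 0 0 10;-0.0082 0.0078 0 0 0 0 10;-0.0100 0.0100 0 0 0 0 10;-0.0118 0.0122 0 0 0 0 10",
)

```text
time_s: 8.85
ee_pos: [617.7, -72.2, 165.0]
ee_rot: [-179.8, 27.8, 165.7]
force: [-7.9, -1.9, 3.2]
gripper_width: 18.9
gripper_force: 31.7
```

Request:
send_rows(
  targets="-0.0016 0.0023 0 0 0 0 10;-0.0032 0.0047 0 0 0 0 10;-0.0046 0.0072 0 0 0 0 10;-0.0059 0.0097 0 0 0 0 10;-0.0071 0.0122 0 0 0 0 10;-0.0082 0.0149 0 0 0 0 10",
)

```text
time_s: 9.35
ee_pos: [627.9, -61.3, 168.8]
ee_rot: [-179.6, 27.8, 165.7]
force: [-7.0, -6.9, 2.8]
gripper_width: 18.6
gripper_force: 31.6
```

Request:
send_rows(
  targets="-0.0010 0.0027 0 0 0 0 10;-0.0018 0.0054 0 0 0 0 10;-0.0026 0.0081 0 0 0 0 10;-0.0032 0.0109 0 0 0 0 10;-0.0037 0.0137 0 0 0 0 10;-0.0041 0.0165 0 0 0 0 10",
)

```text
time_s: 9.85
ee_pos: [637.7, -44.1, 171.7]
ee_rot: [-179.9, 28.0, 165.6]
force: [-2.3, -0.4, 2.1]
gripper_width: 18.4
gripper_force: 31.0
```

Request:
send_rows(
  targets="-0.0003 0.0028 0 0 0 0 10;-0.0004 0.0057 0 0 0 0 10;-0.0004 0.0085 0 0 0 0 10;-0.0003 0.0113 0 0 0 0 10;0 0.0142 0 0 0 0 10;0.0003 0.0170 0 0 0 0 10",
)

```text
time_s: 10.35
ee_pos: [642.1, -26.9, 171.7]
ee_rot: [-180.0, 28.0, 165.6]
force: [-1.0, -0.5, 3.9]
gripper_width: 18.6
gripper_force: 31.0
```

Request:
send_rows(
  targets="0.0005 0.0028 0 0 0 0 10;0.0011 0.0056 0 0 0 0 10;0.0018 0.0083 0 0 0 0 10;0.0027 0.0110 0 0 0 0 10;0.0036 0.0137 0 0 0 0 10;0.0047 0.0163 0 0 0 0 10",
)

```text
time_s: 10.85
ee_pos: [642.2, -10.1, 169.6]
ee_rot: [-180.0, 28.0, 165.6]
force: [2.3, 0.5, 3.0]
gripper_width: 18.7
gripper_force: 30.9
```

```bash
cat >> log.txt <<'E'
604.7 -80.5 159.4 -3.8 2.8 1.3
617.7 -72.2 165.0 -7.9 -1.9 3.2
627.9 -61.3 168.8 -7.0 -6.9 2.8
637.7 -44.1 171.7 -2.3 -.4 2.1
642.1 -26.9 171.7 -1 -.5 3.9
642.2 -10.1 169.6 2.3 .5 3.0
E
python3 an.py
```

```text
circle [ 0.9  1.1 65. ]
-5.0 65.1 18.0 [-0.3 -2.6 -5.3]
9.8 65.0 18.1 [-1.2 -3.2 -5.2]
24.6 65.0 18.1 [-1.4 -3.7 -5.8]
39.6 65.0 18.4 [-1.  -4.4 -3.6]
54.4 65.0 18.3 [-1.2 -6.6 -5. ]
68.9 65.2 18.3 [-1.6 -8.5 -3.3]
82.7 65.2 18.2 [-1.2 -9.  -1.3]
96.3 65.1 18.2 [-1.9 -7.5  2.6]
110.6 65.0 18.1 [-1.7 -3.6  1.8]
126.3 65.0 18.0 [-1.6 -3.4  3.2]
140.8 65.0 18.0 [-6.  -1.4  6.2]
154.4 64.9 18.0 [-9.   0.8  4.9]
172.1 65.1 18.1 [-1.1 -0.8  2.9]
-172.2 65.1 18.1 [-0.9  1.   3.8]
-157.2 65.0 18.2 [-0.3  3.4  1.7]
```

```bash
python3 - <<'E'
from arc import *
print(arc(203.58,170.58,8))
for i in range(14): print(i,arc(170.58-3*i,170.58-3*i-3,2))
E
```

```text
-0.0017 -0.0044 0 0 0 0 10;-0.0031 -0.0088 0 0 0 0 10;-0.0042 -0.0134 0 0 0 0 10;-0.0049 -0.0180 0 0 0 0 10;-0.0053 -0.0227 0 0 0 0 10;-0.0054 -0.0273 0 0 0 0 10;-0.0051 -0.0320 0 0 0 0 10;-0.0046 -0.0366 0 0 0 0 10
0 0.0003 -0.0017 0 0 0 0 10;0.0006 -0.0033 0 0 0 0 10
1 0.0004 -0.0017 0 0 0 0 10;0.0008 -0.0033 0 0 0 0 10
2 0.0005 -0.0016 0 0 0 0 10;0.0010 -0.0033 0 0 0 0 10
3 0.0006 -0.0016 0 0 0 0 10;0.0012 -0.0032 0 0 0 0 10
4 0.0006 -0.0016 0 0 0 0 10;0.0013 -0.0031 0 0 0 0 10
5 0.0007 -0.0015 0 0 0 0 10;0.0015 -0.0031 0 0 0 0 10
6 0.0008 -0.0015 0 0 0 0 10;0.0016 -0.0030 0 0 0 0 10
7 0.0009 -0.0015 0 0 0 0 10;0.0018 -0.0029 0 0 0 0 10
8 0.0010 -0.0014 0 0 0 0 10;0.0019 -0.0028 0 0 0 0 10
9 0.0010 -0.0014 0 0 0 0 10;0.0021 -0.0027 0 0 0 0 10
10 0.0011 -0.0013 0 0 0 0 10;0.0022 -0.0026 0 0 0 0 10
11 0.0012 -0.0012 0 0 0 0 10;0.0024 -0.0025 0 0 0 0 10
12 0.0012 -0.0012 0 0 0 0 10;0.0025 -0.0023 0 0 0 0 10
13 0.0013 -0.0011 0 0 0 0 10;0.0026 -0.0022 0 0 0 0 10
```

Request:
send_rows(
  targets="-0.0017 -0.0044 0 0 0 0 10;-0.0031 -0.0088 0 0 0 0 10;-0.0042 -0.0134 0 0 0 0 10;-0.0049 -0.0180 0 0 0 0 10;-0.0053 -0.0227 0 0 0 0 10;-0.0054 -0.0273 0 0 0 0 10;-0.0051 -0.0320 0 0 0 0 10;-0.0046 -0.0366 0 0 0 0 10",
)

```text
time_s: 11.52
ee_pos: [635.9, -47.8, 171.2]
ee_rot: [-179.9, 27.9, 165.6]
force: [0.2, 1.4, 4.9]
gripper_width: 19.1
gripper_force: 31.4
```

Request:
send_rows(
  targets="0.0003 -0.0017 0 0 0 0 10;0.0006 -0.0033 0 0 0 0 10",
)

```text
time_s: 11.68
ee_pos: [634.7, -50.4, 170.9]
ee_rot: [-180.0, 27.9, 165.5]
force: [0.6, 3.3, 4.8]
gripper_width: 18.6
gripper_force: 31.3
```

Request:
send_rows(
  targets="0.0004 -0.0017 0 0 0 0 10;0.0008 -0.0033 0 0 0 0 10",
)

```text
time_s: 11.85
ee_pos: [633.5, -52.7, 170.6]
ee_rot: [180.0, 28.0, 165.6]
force: [1.1, 4.2, 4.5]
gripper_width: 19.0
gripper_force: 31.4
```

Request:
send_rows(
  targets="0.0005 -0.0016 0 0 0 0 10;0.0010 -0.0033 0 0 0 0 10",
)

```text
time_s: 12.02
ee_pos: [632.1, -55.2, 170.2]
ee_rot: [179.9, 28.0, 165.6]
force: [1.1, 6.2, 4.6]
gripper_width: 19.0
gripper_force: 31.3
```

Request:
send_rows(
  targets="0.0006 -0.0016 0 0 0 0 10;0.0012 -0.0032 0 0 0 0 10",
)

```text
time_s: 12.18
ee_pos: [630.5, -57.8, 169.8]
ee_rot: [179.9, 28.0, 165.5]
force: [3.0, 6.9, 5.1]
gripper_width: 18.6
gripper_force: 31.2
```

Request:
send_rows(
  targets="0.0006 -0.0016 0 0 0 0 10;0.0013 -0.0031 0 0 0 0 10",
)

```text
time_s: 12.35
ee_pos: [628.8, -60.3, 169.2]
ee_rot: [179.9, 28.0, 165.5]
force: [2.7, 7.9, 4.7]
gripper_width: 19.0
gripper_force: 31.2
```

Request:
send_rows(
  targets="0.0007 -0.0015 0 0 0 0 10;0.0015 -0.0031 0 0 0 0 10",
)

```text
time_s: 12.52
ee_pos: [626.8, -62.8, 168.5]
ee_rot: [179.9, 28.0, 165.5]
force: [3.6, 7.7, 4.6]
gripper_width: 19.1
gripper_force: 31.1
```

Request:
send_rows(
  targets="0.0008 -0.0015 0 0 0 0 10;0.0016 -0.0030 0 0 0 0 10",
)

```text
time_s: 12.68
ee_pos: [624.6, -65.4, 167.7]
ee_rot: [179.9, 28.0, 165.5]
force: [2.8, 6.6, 4.4]
gripper_width: 18.6
gripper_force: 31.2
```

Request:
send_rows(
  targets="0.0009 -0.0015 0 0 0 0 10;0.0018 -0.0029 0 0 0 0 10",
)

```text
time_s: 12.85
ee_pos: [622.1, -68.1, 166.7]
ee_rot: [179.9, 28.0, 165.6]
force: [2.0, 5.9, 5.5]
gripper_width: 18.7
gripper_force: 31.3
```

Request:
send_rows(
  targets="0.0010 -0.0014 0 0 0 0 10;0.0019 -0.0028 0 0 0 0 10",
)

```text
time_s: 13.02
ee_pos: [619.3, -70.7, 165.6]
ee_rot: [180.0, 27.9, 165.6]
force: [0.2, 4.6, 4.1]
gripper_width: 18.4
gripper_force: 31.5
```

Request:
send_rows(
  targets="0.0010 -0.0014 0 0 0 0 10;0.0021 -0.0027 0 0 0 0 10",
)

```text
time_s: 13.18
ee_pos: [616.1, -73.3, 164.3]
ee_rot: [-180.0, 27.9, 165.6]
force: [-1.5, 3.5, 5.5]
gripper_width: 18.9
gripper_force: 31.7
```

Request:
send_rows(
  targets="0.0011 -0.0013 0 0 0 0 10;0.0022 -0.0026 0 0 0 0 10",
)

```text
time_s: 13.35
ee_pos: [612.7, -75.8, 162.8]
ee_rot: [-179.9, 27.8, 165.6]
force: [-3.2, 1.7, 5.9]
gripper_width: 18.5
gripper_force: 32.0
```

Request:
send_rows(
  targets="0.0012 -0.0012 0 0 0 0 10;0.0024 -0.0025 0 0 0 0 10",
)

```text
time_s: 13.52
ee_pos: [609.7, -77.7, 161.5]
ee_rot: [-179.9, 27.7, 165.6]
force: [-3.1, 2.2, 6.4]
gripper_width: 18.8
gripper_force: 32.1
```

Request:
send_rows(
  targets="0.0012 -0.0012 0 0 0 0 10;0.0025 -0.0023 0 0 0 0 10",
)

```text
time_s: 13.68
ee_pos: [606.9, -79.3, 160.3]
ee_rot: [-179.9, 27.7, 165.6]
force: [-3.3, 3.1, 6.4]
gripper_width: 18.6
gripper_force: 32.1
```

Request:
send_rows(
  targets="0.0013 -0.0011 0 0 0 0 10;0.0026 -0.0022 0 0 0 0 10",
)

```text
time_s: 13.85
ee_pos: [604.0, -80.7, 159.0]
ee_rot: [-179.9, 27.7, 165.6]
force: [-2.5, 2.0, 7.9]
gripper_width: 18.6
gripper_force: 32.1
```

```bash
cat >> log.txt <<'E'
635.9 -47.8 171.2 .2 1.4 4.9
634.7 -50.4 170.9 .6 3.3 4.8
633.5 -52.7 170.6 1.1 4.2 4.5
632.1 -55.2 170.2 1.1 6.2 4.6
630.5 -57.8 169.8 3 6.9 5.1
628.8 -60.3 169.2 2.7 7.9 4.7
626.8 -62.8 168.5 3.6 7.7 4.6
624.6 -65.4 167.7 2.8 6.6 4.4
622.1 -68.1 166.7 2.0 5.9 5.5
619.3 -70.7 165.6 .2 4.6 4.1
616.1 -73.3 164.3 -1.5 3.5 5.5
612.7 -75.8 162.8 -3.2 1.7 5.9
609.7 -77.7 161.5 -3.1 2.2 6.4
606.9 -79.3 160.3 -3.3 3.1 6.4
604 -80.7 159 -2.5 2 7.9
E
python3 an.py | tail -15; python3 - <<'E'
from arc import *
for i in range(13): print(i,arc(128.58+3*i,128.58+3*i+3,2))
E
```

```text
168.5 64.9 18.1 [1.8 1.8 4.4]
165.9 65.0 18.1 [3.7 1.2 4.3]
163.6 65.0 18.1 [4.8 0.8 4. ]
161.1 65.0 18.1 [ 6.5 -0.4  4.3]
158.4 65.1 18.1 [8.2 0.5 3.9]
155.6 65.1 18.1 [ 8.7 -0.9  3.8]
152.8 65.0 18.1 [ 9.1 -0.7  3.3]
149.7 65.0 18.1 [ 7.6 -1.   3.4]
146.3 65.0 18.0 [ 6.8 -0.9  4.6]
142.8 65.0 18.0 [ 4.2 -1.9  4.1]
139.0 64.9 18.0 [ 2.6 -1.6  5.9]
135.0 64.9 18.0 [ 0.4 -0.8  6.9]
131.7 64.9 18.0 [ 0.8 -1.1  7.3]
128.7 64.9 18.0 [ 1.  -2.   7.5]
125.6 64.9 18.0 [ 1.7 -0.4  8.3]
0 -0.0013 0.0011 0 0 0 0 10;-0.0026 0.0022 0 0 0 0 10
1 -0.0013 0.0011 0 0 0 0 10;-0.0025 0.0023 0 0 0 0 10
2 -0.0012 0.0012 0 0 0 0 10;-0.0024 0.0025 0 0 0 0 10
3 -0.0011 0.0013 0 0 0 0 10;-0.0022 0.0026 0 0 0 0 10
4 -0.0011 0.0013 0 0 0 0 10;-0.0021 0.0027 0 0 0 0 10
5 -0.0010 0.0014 0 0 0 0 10;-0.0019 0.0028 0 0 0 0 10
6 -0.0009 0.0014 0 0 0 0 10;-0.0018 0.0029 0 0 0 0 10
7 -0.0008 0.0015 0 0 0 0 10;-0.0016 0.0030 0 0 0 0 10
8 -0.0008 0.0015 0 0 0 0 10;-0.0015 0.0031 0 0 0 0 10
9 -0.0007 0.0016 0 0 0 0 10;-0.0013 0.0031 0 0 0 0 10
10 -0.0006 0.0016 0 0 0 0 10;-0.0012 0.0032 0 0 0 0 10
11 -0.0005 0.0016 0 0 0 0 10;-0.0010 0.0033 0 0 0 0 10
12 -0.0004 0.0016 0 0 0 0 10;-0.0008 0.0033 0 0 0 0 10
```

Request:
send_rows(
  targets="-0.0013 0.0011 0 0 0 0 10;-0.0026 0.0022 0 0 0 0 10",
)

```text
time_s: 14.02
ee_pos: [606.1, -79.7, 159.9]
ee_rot: [-179.8, 27.6, 165.6]
force: [-3.8, 0.9, 7.4]
gripper_width: 18.6
gripper_force: 32.4
```

Request:
send_rows(
  targets="-0.0013 0.0011 0 0 0 0 10;-0.0025 0.0023 0 0 0 0 10",
)

```text
time_s: 14.18
ee_pos: [609.0, -78.0, 161.2]
ee_rot: [-179.8, 27.6, 165.6]
force: [-4.6, 0.0, 6.8]
gripper_width: 18.6
gripper_force: 32.3
```

Request:
send_rows(
  targets="-0.0012 0.0012 0 0 0 0 10;-0.0024 0.0025 0 0 0 0 10",
)

```text
time_s: 14.35
ee_pos: [611.9, -76.3, 162.4]
ee_rot: [-179.8, 27.7, 165.7]
force: [-4.2, -0.6, 6.9]
gripper_width: 18.6
gripper_force: 32.3
```

Request:
send_rows(
  targets="-0.0011 0.0013 0 0 0 0 10;-0.0022 0.0026 0 0 0 0 10",
)

```text
time_s: 14.52
ee_pos: [614.5, -74.4, 163.5]
ee_rot: [-179.8, 27.7, 165.7]
force: [-5.0, -1.7, 7.3]
gripper_width: 18.7
gripper_force: 32.3
```

Request:
send_rows(
  targets="-0.0011 0.0013 0 0 0 0 10;-0.0021 0.0027 0 0 0 0 10",
)

```text
time_s: 14.68
ee_pos: [616.5, -72.8, 164.3]
ee_rot: [-179.7, 27.6, 165.7]
force: [-6.1, -4.3, 8.0]
gripper_width: 18.8
gripper_force: 32.5
```

Request:
send_rows(
  targets="-0.0010 0.0014 0 0 0 0 10;-0.0019 0.0028 0 0 0 0 10",
)

```text
time_s: 14.85
ee_pos: [618.4, -71.0, 165.1]
ee_rot: [-179.6, 27.6, 165.7]
force: [-7.1, -6.6, 7.2]
gripper_width: 18.7
gripper_force: 32.6
```

Request:
send_rows(
  targets="-0.0009 0.0014 0 0 0 0 10;-0.0018 0.0029 0 0 0 0 10",
)

```text
time_s: 15.02
ee_pos: [620.5, -69.2, 165.9]
ee_rot: [-179.6, 27.6, 165.8]
force: [-7.4, -6.5, 7.9]
gripper_width: 18.8
gripper_force: 32.6
```

Request:
send_rows(
  targets="-0.0008 0.0015 0 0 0 0 10;-0.0016 0.0030 0 0 0 0 10",
)

```text
time_s: 15.18
ee_pos: [622.6, -67.0, 166.8]
ee_rot: [-179.5, 27.6, 165.8]
force: [-6.3, -9.3, 7.1]
gripper_width: 18.5
gripper_force: 32.6
```

Request:
send_rows(
  targets="-0.0008 0.0015 0 0 0 0 10;-0.0015 0.0031 0 0 0 0 10",
)

```text
time_s: 15.35
ee_pos: [624.7, -64.6, 167.5]
ee_rot: [-179.5, 27.6, 165.8]
force: [-6.7, -9.9, 7.4]
gripper_width: 19.0
gripper_force: 32.5
```

Request:
send_rows(
  targets="-0.0007 0.0016 0 0 0 0 10;-0.0013 0.0031 0 0 0 0 10",
)

```text
time_s: 15.52
ee_pos: [626.9, -62.0, 168.3]
ee_rot: [-179.5, 27.7, 165.8]
force: [-5.6, -9.6, 7.9]
gripper_width: 18.6
gripper_force: 32.4
```

Request:
send_rows(
  targets="-0.0006 0.0016 0 0 0 0 10;-0.0012 0.0032 0 0 0 0 10",
)

```text
time_s: 15.68
ee_pos: [629.1, -59.1, 169.1]
ee_rot: [-179.5, 27.7, 165.8]
force: [-3.9, -9.4, 7.7]
gripper_width: 18.7
gripper_force: 32.2
```

Request:
send_rows(
  targets="-0.0005 0.0016 0 0 0 0 10;-0.0010 0.0033 0 0 0 0 10",
)

```text
time_s: 15.85
ee_pos: [631.4, -55.8, 169.9]
ee_rot: [-179.6, 27.8, 165.7]
force: [-3.7, -7.3, 6.8]
gripper_width: 19.0
gripper_force: 32.0
```

Request:
send_rows(
  targets="-0.0004 0.0016 0 0 0 0 10;-0.0008 0.0033 0 0 0 0 10",
)

```text
time_s: 16.02
ee_pos: [633.5, -52.3, 170.5]
ee_rot: [-179.7, 27.8, 165.7]
force: [-1.9, -5.0, 6.7]
gripper_width: 18.9
gripper_force: 31.8
```

```bash
cat >> log.txt <<'E'
606.1 -79.7 159.9 -3.8 .9 7.4
609 -78 161.2 -4.6 0 6.8
611.9 -76.3 162.4 -4.2 -.6 6.9
614.5 -74.4 163.5 -5 -1.7 7.3
616.5 -72.8 164.3 -6.1 -4.3 8
618.4 -71 165.1 -7.1 -6.6 7.2
620.5 -69.2 165.9 -7.4 -6.5 7.9
622.6 -67 166.8 -6.3 -9.3 7.1
624.7 -64.6 167.5 -6.7 -9.9 7.4
626.9 -62 168.3 -5.6 -9.6 7.9
629.1 -59.1 169.1 -3.9 -9.4 7.7
631.4 -55.8 169.9 -3.7 -7.3 6.8
633.5 -52.3 170.5 -1.9 -5 6.7
E
python3 an.py | tail -13; python3 - <<'E'
from workcell import env
s=env.state();print(s["time_s"],s["ee_pos"],s["force"])
E
```

```text
127.8 65.0 17.9 [-0.   0.1  8.4]
131.0 64.9 18.0 [-1.3  0.4  8.1]
134.2 64.9 17.9 [-1.3  1.   7.9]
137.2 64.9 17.9 [-2.4  1.6  8.5]
139.5 64.8 17.9 [-4.7  3.3  9.3]
142.0 64.7 18.0 [-7.2  4.   8.8]
144.5 64.7 17.9 [-7.3  3.7  9.6]
147.3 64.7 18.0 [-8.9  5.7  8.1]
150.2 64.6 17.9 [-9.8  5.5  8.4]
153.3 64.6 18.0 [-9.1  5.7  8.4]
156.6 64.7 18.0 [-8.3  6.1  7.5]
160.3 64.8 18.0 [-7.   4.2  6.8]
163.9 64.8 18.0 [-4.4  4.   6.2]
16.0167 [633.45863765 -52.30366589 170.47669912] [-1.86717164 -4.96321493  6.67816451]
```

```bash
python3 - <<'E'
from arc import *
print(arc(167.58,152.0,8))
E
```

```text
0.0005 -0.0021 0 0 0 0 10;0.0011 -0.0043 0 0 0 0 10;0.0018 -0.0064 0 0 0 0 10;0.0025 -0.0085 0 0 0 0 10;0.0033 -0.0105 0 0 0 0 10;0.0041 -0.0126 0 0 0 0 10;0.0051 -0.0146 0 0 0 0 10;0.0061 -0.0165 0 0 0 0 10
```

Request:
send_rows(
  targets="0.0005 -0.0021 0 0 0 0 10;0.0011 -0.0043 0 0 0 0 10;0.0018 -0.0064 0 0 0 0 10;0.0025 -0.0085 0 0 0 0 10;0.0033 -0.0105 0 0 0 0 10;0.0041 -0.0126 0 0 0 0 10;0.0051 -0.0146 0 0 0 0 10;0.0061 -0.0165 0 0 0 0 10;0.0061 -0.0165 0 0 0 0 10;0.0061 -0.0165 0 0 0 0 10;0.0061 -0.0165 0 0 0 0 10;0.0061 -0.0165 0 0 0 0 10",
)

```text
time_s: 17.02
ee_pos: [626.1, -63.6, 168.2]
ee_rot: [179.9, 28.0, 165.6]
force: [2.9, 6.6, 4.4]
gripper_width: 18.6
gripper_force: 31.3
```

```bash
python3 - <<'E'
from arc import *
from workcell import env
s=env.state();p=np.load("pose.npy"); _,c,W=stand(p); v=W.T@(s["ee_pos"]-c)-[.9,1.1,0]
a=np.degrees(np.arctan2(-v[1],-v[0])); print(a,tang(s["force"],a), rot(s["ee_rot"]).T@s["force"])
E
```

```text
151.75456353409285 (np.float64(7.73702340051044), np.float64(-0.6050624124082324), np.float64(3.371591887756413)) [-3.11674017  7.10790489 -3.37029408]
```

Request:
send_rows(
  targets="-0.0004 0.0007 0 0 0 0 10;-0.0008 0.0014 0 0 0 0 10;-0.0008 0.0014 0 0 0 0 10;-0.0008 0.0014 0 0 0 0 10",
)

```text
time_s: 17.35
ee_pos: [626.2, -63.4, 168.2]
ee_rot: [-179.9, 27.9, 165.6]
force: [0.0, 2.4, 5.4]
gripper_width: 18.8
gripper_force: 31.6
```

```bash
cat > now.py <<'E'
from arc import *
from workcell import env
s=env.state();p=np.load("pose.npy"); _,c,W=stand(p); v=W.T@(s["ee_pos"]-c)-[.9,1.1,0]
a=np.degrees(np.arctan2(-v[1],-v[0])); print(a,tang(s["force"],a), rot(s["ee_rot"]).T@s["force"])
E
python3 now.py
```

```text
151.95583885756523 (np.float64(2.9679705489953943), np.float64(0.6875695732875429), np.float64(4.996041292414148)) [-1.99104742  2.2892742  -5.00369698]
```

Request:
send_rows(
  targets="-0.0005 0.0009 0 0 0 0 10;-0.0005 0.0009 0 0 0 0 10;-0.0005 0.0009 0 0 0 0 10",
)

```text
time_s: 17.6
ee_pos: [626.2, -63.3, 168.2]
ee_rot: [-179.8, 27.8, 165.6]
force: [-0.8, -0.7, 6.1]
gripper_width: 18.7
gripper_force: 31.8
```

Request:
send_rows(
  targets="0 0 0 0 0 0 50;0 0 0 0 0 0 50;0 0 0 0 0 0 50;0 0 0 0 0 0 50;0 0 0 0 0 0 50;0 0 0 0 0 0 50",
)

```text
time_s: 18.1
ee_pos: [626.7, -62.8, 167.9]
ee_rot: [-179.9, 27.8, 165.6]
force: [-0.7, -0.1, -0.3]
gripper_width: 45.6
gripper_force: 0.0
```

```bash
python3 now.py; python3 - <<'E'
from arc import *
from workcell import env
p=np.load("pose.npy"); s=env.state(); T=tool(p); _,c,W=stand(p); c=c+W@[.9,1.1,0]-c  # circle offset
b=on(p,139-p[3],-np.pi/2,36)+c
print(row(s,b-T[:,2]*61,T), row(s,b+T[:,2]*19,T), p[3], T.T@(on(p,0,0,0)-on(p,100,-np.pi/2,0)))
E
```

```text
152.63468583484322 (np.float64(-0.5647666581424031), np.float64(-0.5174368656983529), np.float64(0.08546148854914996)) [ 0.71913348 -0.26449592 -0.08303556]
(array([ 0.0575, -0.1065, -0.0791]), array([-0.11, -0.15, -0.05])) (array([ 0.0573, -0.1063,  0.0009]), array([-0.11, -0.15, -0.05])) 3.0341626985031662 [ 2.12584512e-14  1.00000000e+02 -1.00290518e-14]
```

Request:
send_rows(
  targets="0 0 -0.03 0 0 0 50;0 0 -0.06 0 0 0 50;0 0 -0.08 0 0 0 50;0.02 -0.04 -0.08 0 0 0 50;0.04 -0.075 -0.08 0 0 0 50;0.0575 -0.1065 -0.08 0 0 0 50;0.0575 -0.1065 -0.08 0 0 0 50;0.0575 -0.1065 -0.08 0 0 0 50;0.0575 -0.1065 -0.08 0 0 0 50",
)

```text
time_s: 18.85
ee_pos: [515.7, -144.1, 212.9]
ee_rot: [-180.0, 28.0, 165.5]
force: [-0.7, -0.1, -0.7]
gripper_width: 45.6
gripper_force: 0.0
```

```bash
python3 - <<'E'
from arc import *
from workcell import env,eyes
F={n:eyes.grab_frame(n) for n in("scene","top")}
p=np.load("pose.npy"); s=env.state(); T=tool(p)
b=on(p,139-p[3],-np.pi/2,36)
print(s["time_s"],row(s,b+T[:,2]*19,T))
a=F["scene"]["image"][150:300,210:380];b=F["top"]["image"][130:280,250:420]
cv2.imwrite("pics/br.png",np.hstack([cv2.resize(x,(400,353),interpolation=cv2.INTER_CUBIC) for x in(a,b)]))
E
```

```text
18.95 (array([ 0.0025, -0.0021,  0.0813]), array([-0.04, -0.01,  0.01]))
```

View pics/br.png

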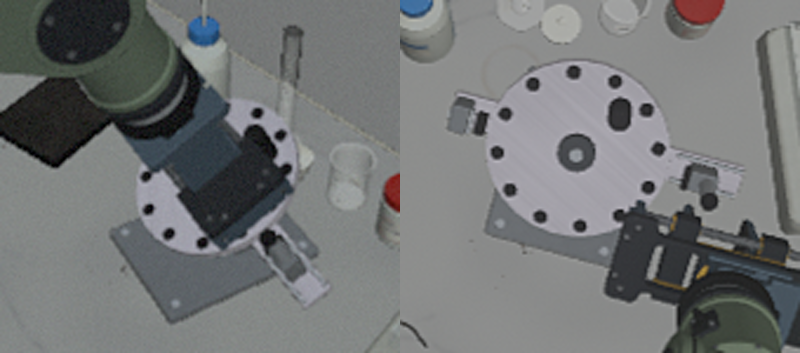

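The knob now stands at top (619,115). The open fingers straddle the brake post's cap at (708,202), so I'll descend and grip.

Request:
send_rows(
  targets="0.0015 -0.001 0.02 0 0 0 50;0.0015 -0.001 0.04 0 0 0 50;0.0015 -0.001 0.055 0 0 0 50;0.0015 -0.001 0.07 0 0 0 50;0.0015 -0.001 0.081 0 0 0 50;0.0015 -0.001 0.081 0 0 0 50;0.0015 -0.001 0.081 0 0 0 50",
)

```text
time_s: 19.53
ee_pos: [551.1, -152.9, 139.7]
ee_rot: [-180.0, 27.9, 165.7]
force: [-0.1, 0.0, -0.0]
gripper_width: 45.4
gripper_force: 0.0
```

Request:
send_rows(
  targets="0 0 0 0 0 0 5;0 0 0 0 0 0 5;0 0 0 0 0 0 5;0 0 0 0 0 0 5;0 0 0 0 0 0 5;0 0 0 0 0 0 5;0 0 0 0 0 0 5;0 0 0 0 0 0 5",
  grip_force=20,
)

```text
time_s: 20.2
ee_pos: [550.6, -154.1, 140.8]
ee_rot: [-180.0, 28.0, 165.6]
force: [-2.4, 1.9, 3.3]
gripper_width: 16.9
gripper_force: 20.0
```

```bash
cat > nb.py <<'E'
from arc import *
from workcell import env
s=env.state();p=np.load("pose.npy"); _,c,W=stand(p)
print(s["time_s"],"wheel-frame",W.T@(s["ee_pos"]-c),"F",rot(s["ee_rot"]).T@s["force"],s["gripper_width"],s["gripper_force"])
E
python3 nb.py
```

```text
20.2 wheel-frame [   0.38311535 -135.88281404   17.64130087] F [ 0.89246635  1.20384947 -4.17170278] 16.86673790468991 20.00244051218033
```

Request:
send_rows(
  targets="0 0.002 0 0 0 0 5;0 0.004 0 0 0 0 5;0 0.006 0 0 0 0 5;0 0.008 0 0 0 0 5;0 0.010 0 0 0 0 5;0 0.012 0 0 0 0 5;0 0.013 0 0 0 0 5;0 0.013 0 0 0 0 5",
)

```text
time_s: 20.87
ee_pos: [553.8, -141.7, 140.7]
ee_rot: [-179.9, 28.0, 165.6]
force: [-3.3, -1.7, 5.9]
gripper_width: 16.9
gripper_force: 20.0
```

Request:
send_rows(
  targets="0 0.001 0 0 0 0 5;0 0.002 0 0 0 0 5;0 0.002 0 0 0 0 5",
)

```text
time_s: 21.12
ee_pos: [554.3, -139.9, 140.7]
ee_rot: [-179.9, 28.0, 165.6]
force: [-3.4, -1.1, 6.0]
gripper_width: 16.8
gripper_force: 20.0
```

Request:
send_rows(
  targets="0 0.001 0 0 0 0 5;0 0.002 0 0 0 0 5;0 0.002 0 0 0 0 5",
)

```text
time_s: 21.37
ee_pos: [554.8, -137.9, 140.7]
ee_rot: [-179.9, 28.0, 165.6]
force: [-4.4, -1.5, 5.6]
gripper_width: 16.9
gripper_force: 20.0
```

```bash
python3 nb.py
```

```text
21.3667 wheel-frame [   0.43027169 -119.19899446   17.60017115] F [ 0.76202672 -2.56453185 -6.76292441] 16.91919291371793 20.002301037311554
```

Request:
send_rows(
  targets="0 0.001 0 0 0 0 5;0 0.001 0 0 0 0 5",
)

```text
time_s: 21.53
ee_pos: [555.0, -137.1, 140.8]
ee_rot: [-179.9, 28.0, 165.6]
force: [-3.9, -2.4, 5.9]
gripper_width: 16.9
gripper_force: 20.0
```

Request:
send_rows(
  targets="0 0.001 0 0 0 0 5;0 0.001 0 0 0 0 5",
)

```text
time_s: 21.7
ee_pos: [555.0, -136.9, 140.8]
ee_rot: [-179.8, 28.0, 165.7]
force: [-5.4, -7.0, 5.6]
gripper_width: 16.5
gripper_force: 20.0
```

Request:
send_rows(
  targets="0 0.001 0 0 0 0 5;0 0.001 0 0 0 0 5;0 0.001 0 0 0 0 5",
)

```text
time_s: 21.95
ee_pos: [555.1, -136.7, 140.8]
ee_rot: [-179.7, 28.0, 165.7]
force: [-6.3, -10.3, 6.4]
gripper_width: 16.8
gripper_force: 20.0
```

```bash
python3 nb.py
```

```text
21.95 wheel-frame [   0.44884841 -118.00645666   17.65999874] F [  0.15330777 -11.55283112  -7.26341912] 16.779294954683547 20.001089572906494
```

Request:
send_rows(
  targets="0 0.001 0 0 0 0 5;0 0.002 0 0 0 0 5;0 0.003 0 0 0 0 5;0 0.003 0 0 0 0 5;0 0.003 0 0 0 0 5",
  grip_force=30,
)

```text
time_s: 22.37
ee_pos: [555.2, -136.2, 140.9]
ee_rot: [-179.4, 28.0, 165.9]
force: [-10.6, -22.5, 6.9]
gripper_width: 16.2
gripper_force: 30.0
```

```bash
python3 nb.py
```

```text
22.3667 wheel-frame [   0.451637   -117.49847432   17.77917961] F [  0.96198246 -24.44142994  -8.08299905] 16.198680600042962 30.00611448660493
```

Request:
send_rows(
  targets="0 -0.0015 0 0 0 0 5;0 -0.003 0 0 0 0 5;0 -0.0045 0 0 0 0 5;0 -0.0045 0 0 0 0 5;0 -0.0045 0 0 0 0 5",
)

```text
time_s: 22.78
ee_pos: [555.0, -137.1, 140.8]
ee_rot: [-179.8, 28.0, 165.6]
force: [-4.1, -4.5, 6.2]
gripper_width: 16.0
gripper_force: 30.0
```

```bash
python3 nb.py
```

```text
22.7833 wheel-frame [   0.44906085 -118.39685274   17.63556225] F [-0.341766   -5.39240723 -6.79529395] 15.979559738604001 30.00252217054367
```

Request:
send_rows(
  targets="0 0 0 0 0 0 45;0 0 0 0 0 0 45;0 0 0 0 0 0 45;0 0 0 0 0 0 45;0 0 0 0 0 0 45",
)

```text
time_s: 23.2
ee_pos: [554.9, -135.8, 139.7]
ee_rot: [-180.0, 27.9, 165.6]
force: [0.1, -0.4, 0.2]
gripper_width: 41.0
gripper_force: 0.0
```

Request:
send_rows(
  targets="0 -0.001 -0.03 0 0 0 45;0 -0.001 -0.06 0 0 0 45;0 -0.001 -0.1 0 0 0 45;0 -0.001 -0.14 0 0 0 45;0 -0.001 -0.18 0 0 0 45;0 -0.001 -0.2 0 0 0 45;0 -0.001 -0.2 0 0 0 45;0 -0.001 -0.2 0 0 0 45",
)

```text
time_s: 23.87
ee_pos: [464.1, -113.4, 317.8]
ee_rot: [-179.9, 28.1, 165.6]
force: [0.8, 0.1, -0.8]
gripper_width: 40.9
gripper_force: 0.0
```

```bash
python3 - <<'E'
from arc import *
from workcell import env,eyes
f=eyes.grab_frame("top"); p=np.load("pose.npy")
x0,y0=250,130; b=f["image"][130:280,250:420]; im=cv2.resize(b,(680,600),interpolation=cv2.INTER_CUBIC)
for a,c in((152,(0,255,0)),):
  for h in(10,60): u,v=proj(f,knob(p,a,h)); cv2.circle(im,(int((u-x0)*4),int((v-y0)*4)),4,c,-1)
cv2.imwrite("pics/end.png",im)
E
```

```text
(no output)
```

View pics/end.png

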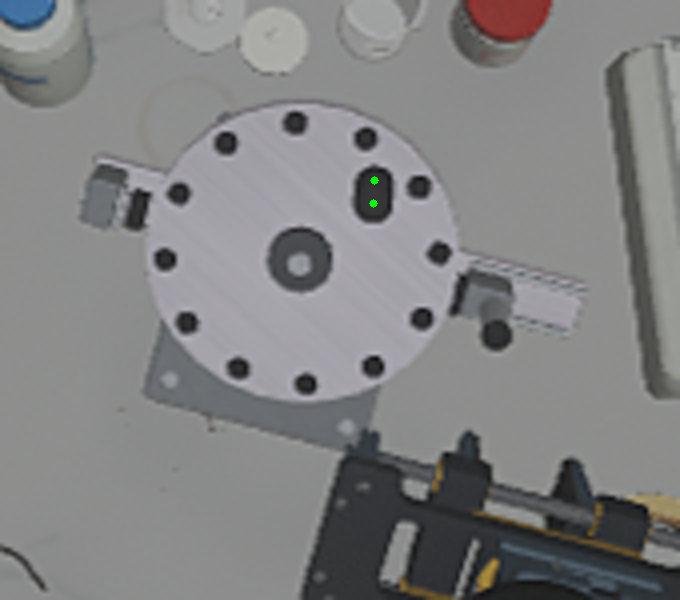

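The knob stands at the measured peak: the 152° marks fall on it at (374,193). The brake pad at (462,292) touches the rim, and the arm is clear. Handing in.

```bash
python3 -c "
from workcell import env
print(env.job_done())"
```

```text
the job is handed in; nothing more can be done
None
```

I left the wheel standing at its hardest-turning spot, about 152° by my wheel-angle estimate (forward and backward sweeps agreed to about 2°), slid the brake block against the rim, backed the arm clear and handed in at about 24 s; no verdict came back.

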